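# Hold the sticky drawer lock open

### The job

Sawdust has got into the lock of the drawer unit: give the trigger of the blow gun beside it a full squeeze and let it spring back, then take the key out of its wooden block, work it down past the sticky pins until it is fully home in the lock, and turn it a quarter turn clockwise. The latch springs back if you let go, so finish while still gripping the key and holding it turned, so that I can pull the drawer out. Leave the jar, the try square, the scraper and the loose orange clamp where they are.

Things in the scene. Friction and masses are not known exactly. Their poses are not given: they have to be found in the camera images.
- drawer_unit: Fixed plywood drawer unit on the bench, 200 (x) x 300 (y) x 100 mm high; locked drawer with a round wooden knob (22 mm proud) on the -x face. Origin at the centre of its underside; z up. The lock and the blow gun are on its flat top.
- keyway (a point): Mouth centre of the slot in the face of the round-rimmed steel lock (22 mm wide) flush in the unit's top, 20 mm to -x and 100 mm to -y of its centre. z up, x along the slot, turns with the plug. Slot 13.6 (x) x 5.4 (y) mm, 34 mm deep, mouth sloped 1.8 mm wider all round. Dark rim round it, 20 mm radius, 3.5 mm high.
- lock_plug (a joint): Turn of the lock plug in rad: 0 at rest, growing clockwise seen from above, stop at 1.62. A spring turns it back towards 0 (0.025 N m at rest, 0.11 N m at a quarter turn), so it must be held. The key has about 0.15 rad of play in the slot before it drives the plug.
- key: Loose key, 40 g, blade-down in the block. Origin on its axis under its round flange; z up, x along the blade's width. Below: blade 12 (x) x 4 (y) mm, straight for 22 mm, V nose to 28 mm. Above: flange 22 mm wide, 4 mm high, then black bow 28 (x) x 10 (y) mm, 4 to 40 mm up; grip across its 10 mm. Home when the flange lies on the lock's face. Goes in either way round.
- key_tip (a point): Point of the key's nose, 28 mm below the key's origin.
- key_block: Fixed wooden block, 60 (x) x 45 (y) x 45 mm high, with a slot 15 x 7 mm and 35 mm deep in the middle of its top, along its x; the key stands in it, its flange on the block's top. Origin at the centre of its underside.
- blow_gun: Fixed aluminium air blow gun lying on its side in two wooden saddles on the unit's top, bent steel nozzle towards the lock. Origin under it on the unit's top; y along the handle away from the nozzle, z up. Handle 22 mm wide (x), z 28 to 52 mm, y -20 to 110 mm; saddles under it at y -20 to -4 and 96 to 108 mm, free between.
- squeeze (a point): Squeeze point on the blow gun, 60 mm along its y, 40 mm above the unit's top, axes as the gun's, midway between the outer faces of handle and lever when squeezed. Close the fingers along x, from above: handle and lever measure 45 mm here at rest (x -29 to +15.5 mm from this point), 31 mm fully squeezed (-15.5 to +15.5).
- trigger (a joint): Angle of the gun's sprung steel lever in rad: 0 at rest (spread out on the handle's -x side), growing as squeezed to the handle, full at 0.22. Lever 8 mm thick, 18 mm high (z 31 to 49 mm), 92 mm long, hinged upright at the nozzle end (x -15, y 0 mm in the gun's frame). At the squeeze point 5 N starts it, 9 N holds it full; springs back by itself.
- jar: Empty glass jar, 72 mm across, 110 mm high, standing on the bench; leave alone. Origin at the centre of its underside.
- try_square: Steel try square with a dark wooden stock, about 170 x 110 mm, lying behind the drawer unit; leave alone. Origin under the middle of its stock.
- scraper: White plastic scraper, about 170 x 70 mm, lying on the bench; leave alone. Origin under its middle, handle to its -x.
- spring_clamp: Loose orange spring clamp, about 125 x 50 mm, lying on the bench; leave alone. Origin under its middle.
- pins (a point): Upper of two sticky sprung round-ended pins, 11 and 18 mm below the keyway's mouth, sticking about 2.5 mm into the slot's +x end. They give sideways as the pointed key nose is pressed down with roughly 5 to 15 N, more easily with a little rocking. Turns with the plug.
Mind the look-alikes: they are no part of the job. Of the things like the key_block, leave any that is green, turquoise or white; of the rest the smaller one is meant.

How it is judged:
By the outcome, as a careful person would: the job done as asked, in the order asked, and still so for the second after the job is handed in, while the arm keeps its last pose, push and grip.
It also fails if it takes over 62 s, if anything falls off the work surface, if the arm or the gripper's body presses on something with over 40 N, if the wrist force passes 120 N, or if a joint passes its speed limit or range.

### The arm

A 6-joint arm with a two-finger parallel gripper is mounted at the origin on the work surface. World frame = base frame: x ahead of the robot, y to its left, z up, the work surface at z = 0. Lengths are in m, angles in degrees, forces in N, time in s.
With the tool pointing down it reaches from about 0.4 to 0.825 m from the base axis. Payload 7 kg.
Tool frame: the origin (TCP) lies midway between the tips of the shut fingers; the grasp point (between the pads) lies 19 mm behind it; z points along the fingers, y is the line along which they close (so a half turn about z gives the same grasp; the last joint's range is limited). The gripper opens to 88 mm and grips with 3 to 60 N. Pads are 19 mm wide; open, the fingers measure 130 mm over their backs; the gripper's body (78 mm by 193 mm) begins 47 mm behind the grasp point.
Start: joints at [89.616, 20.546, 0.682, 0, -70.136, -16.507], TCP at [0.196, 0.646, 0.227] pointing down, gripper open.
Joint ranges: [-176.03, 176.03], [-82.01, 121.73], [-58.28, 71.71], [-173.87, 95.51], [-174.79, -0.11], [-173.66, 173.66]. Speed limits (degrees/s): [136.94, 136.94, 172.46, 180, 180, 180].

### API

Orientations are given as [roll, pitch, yaw] about the fixed x, y, z axes, in that order (R = Rz(yaw) Ry(pitch) Rx(roll)).
In Python, from plant import ctrl gives the robot as it stands. The module is installed in compiled form; this text tells all that it offers.
- The arm moves only by the tool send_rows, never from a script. Its argument "plan" is a list that holds one entry, the list of rows, each a list of 6 numbers: the shift along the tool's x, y, z in cm, then the turn, a rotation vector about the tool's x, y, z in degrees. A call has 1 to 8 rows; each row is the pose to reach, as a shift and turn from the pose commanded when the call began, along the tool's axes at that moment; what a row does not reach only later rows make up. A row lasts 1/12 s, in which the tool goes at most 41.7 mm and 7.16 degrees, less where a joint would pass 70% of its speed; a pose out of reach is approached as far as the arm can. A call with a gripper value outside its range is refused whole. "fingers" is the opening, from 0 (shut) to 1 (fully open), set as the call begins (left out, the last holds). The fingers move at their own pace and stop on an object; the grip force is fixed at half the most. Time passes only in rows, so rows that repeat a pose let the fingers close. It gives the time, the measured TCP pose, the force, the opening and the grip force at its end, in the units of the state.
- ctrl.get_obs(): the state, without advancing time (a new reading comes with each control period).
- ctrl.snapshot(name): name is "side" or "top"; returns a dict with "img" (384x512x3 uint8, red, green, blue), "K" (3x3 intrinsics, pixels), "pose" (4x4, takes a point from camera to world coordinates). Camera axes: x right, y down, z forward; pixel columns grow to the right and rows downward; lengths in m; the calibration is good to about 2 mm. A picture is of the moment at which its call begins. There is no depth.
- ctrl.close_job(): hands the job in; it is judged then, once.
The state is a dict: "clock": time; "joint_pos": joint angles; "qvel": joint speeds; "tau": joint torques, N m; "tool_pos": TCP position; "orientation": TCP orientation; "force": force on the tool from outside, world axes, zero at the start; "moment": the same for the moment, N m; "opening": finger opening in m; "gripper_force": force on a finger pad.
Only numpy, scipy, OpenCV 4.12 (cv2) and the standard library are available. Lean on these libraries where they do the work, as an engineer would, in place of code of your own. Each camera call takes 0.05 s, during which the arm holds its last target. There are 200 camera calls.

## Working session

There is one attempt and no reset: what is moved stays moved. The work goes in short steps, Python scripts to look and compute and a tool call to move; the robot and the scene stay as the last step left them, time stands still between calls to the robot, and variables do not carry over. Pictures are saved under pics/ and viewed, at most 10 in all, crops included, and the job is handed in when it is done.

Besides the shell and the picture viewer there is one more tool, called after "Call:" by a JSON object that holds its "op" and its "data". send_rows: Moves the arm, as the interface text tells. Its arguments: {"type":"object","properties":{"plan":{"type":"array","items":{"type":"array","items":{"type":"array","items":{"type":"number"}}}},"fingers":{"type":"number"}},"required":["plan"]}

```bash
mkdir -p pics; cat > h.py <<'E'
import numpy as np,cv2
from plant import ctrl
def snap(n,f=None):
    s=ctrl.snapshot(n)
    if f: cv2.imwrite(f,s['img'][:,:,::-1])
    return s
def ray(s,px):
    d=np.linalg.inv(s['K'])@np.array([px[0],px[1],1.]); R=s['pose'][:3,:3]
    return s['pose'][:3,3],R@d
def onz(s,px,z):
    o,d=ray(s,px); return o+d*(z-o[2])/d[2]
def tri(a,pa,b,pb):
    o1,d1=ray(a,pa);o2,d2=ray(b,pb);d1=d1/np.linalg.norm(d1);d2=d2/np.linalg.norm(d2)
    t=np.linalg.lstsq(np.c_[d1,-d2],o2-o1,rcond=None)[0]
    p,q=o1+d1*t[0],o2+d2*t[1]; return (p+q)/2,np.linalg.norm(p-q)
def proj(s,P):
    T=np.linalg.inv(s['pose']); c=T[:3,:3]@np.array(P)+T[:3,3]; u=s['K']@c; return u[:2]/u[2]
E
python3 - <<'E'
from h import *
import pickle
S={}
for n in('side','top'):
    s=snap(n);S[n]=s;print(n,s['K'].tolist(),s['pose'].round(3).tolist())
pickle.dump(S,open('s0.pkl','wb'))
for n in S: cv2.imwrite(f'pics/{n}0.png',cv2.resize(S[n]['img'][:,:,::-1],(800,600),interpolation=cv2.INTER_CUBIC))
print(ctrl.get_obs())
E
```

```text
side [[422.86509781828465, 0.0, 251.89791245946495], [0.0, 422.86509781828465, 191.15838352337371], [0.0, 0.0, 1.0]] [[0.995, -0.037, 0.089, 0.469], [-0.096, -0.483, 0.871, -0.898], [0.011, -0.875, -0.484, 0.628], [0.0, 0.0, 0.0, 1.0]]
top [[410.30940891765044, 0.0, 259.0677669985182], [0.0, 410.30940891765044, 190.77431213117552], [0.0, 0.0, 1.0]] [[-0.005, -0.99, 0.142, 0.37], [-1.0, 0.005, -0.001, 0.001], [0.0, -0.142, -0.99, 1.485], [0.0, 0.0, 0.0, 1.0]]
{'clock': 0.1, 'joint_pos': array([ 8.96171377e+01,  2.05873567e+01,  6.39643869e-01, -1.73405069e-02,
       -7.01353406e+01, -1.65070497e+01]), 'qvel': array([-0.07104913, -0.15522466,  0.09617897,  0.12371094,  0.01193782,
        0.0992677 ]), 'tau': array([-2.30721467e-03, -5.84159195e+01,  2.93751526e+01,  7.01553226e+00,
        1.01396267e-02, -4.86639669e-05]), 'tool_pos': array([0.19600987, 0.64546653, 0.22572204]), 'orientation': array([ 1.79915737e+02, -7.97014929e-03, -1.68958103e+01]), 'force': array([ 0.56635147, -0.72434182,  0.04735132]), 'moment': array([ 0.02054886,  0.01414546, -0.02007364]), 'gripper_force': 0.0, 'opening': 0.08728023540566249}
```

View pics/side0.png

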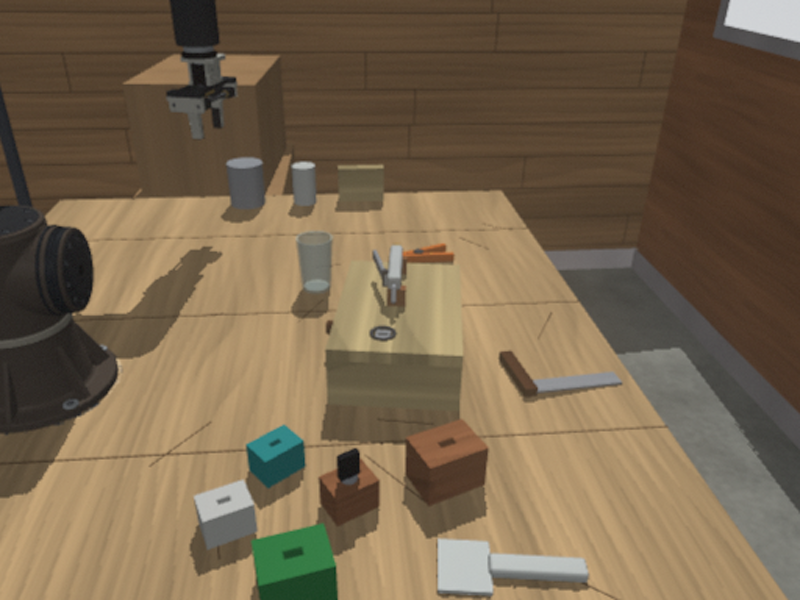

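View pics/top0.png

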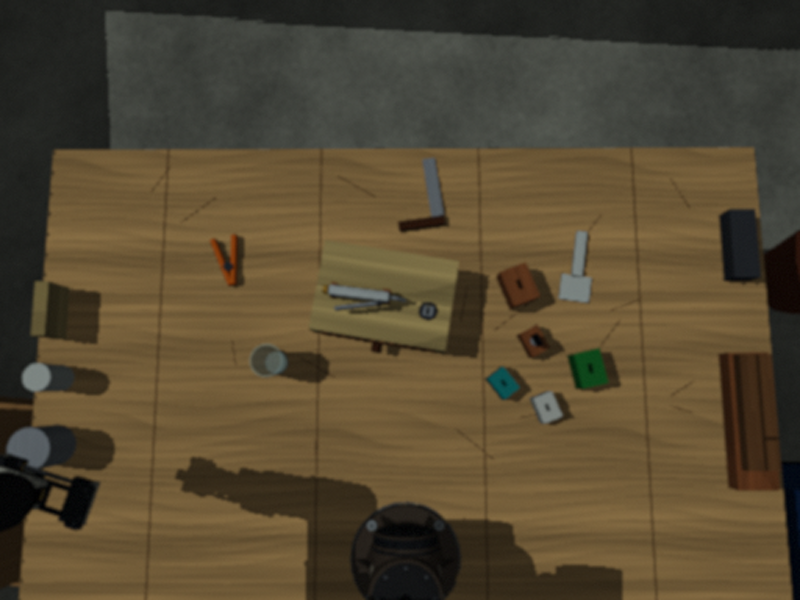

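Side view (800x600 scale): the key (black bow at 348,465) stands in the small brown block at (349,490). The lock is at (383,333), and the blow gun at (396,270) has its lever on the left. Candidates for the block are teal (276,455), white (225,512), green (294,565), large brown (447,458) and small brown (349,490). The small brown one fits: it is not an excluded colour, it is the smaller of the two browns, and it holds the key. I'll confirm that in an enlarged crop.

```bash
python3 - <<'E'
from h import *
import pickle
S=pickle.load(open('s0.pkl','rb'))
a=S['side']['img'];b=S['top']['img']
def c(i,x,y,w,h): return cv2.resize(i[y:y+h,x:x+w],(400,300),interpolation=cv2.INTER_CUBIC)
# panels: side key 196..276,275..335 (5x); side unit 200..320,150..240 (3.33x); top key 310..390,195..255(5x); top unit 195..303,150..231 
o=np.vstack([np.hstack([c(a,196,278,80,60),c(a,205,150,100,75)]),np.hstack([c(b,310,190,80,60),c(b,197,150,100,75)])])
cv2.imwrite('pics/crop1.png',np.clip(o[:,:,::-1].astype(float)*1.4,0,255).astype('uint8'))
E
```

```text
(no output)
```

View pics/crop1.png

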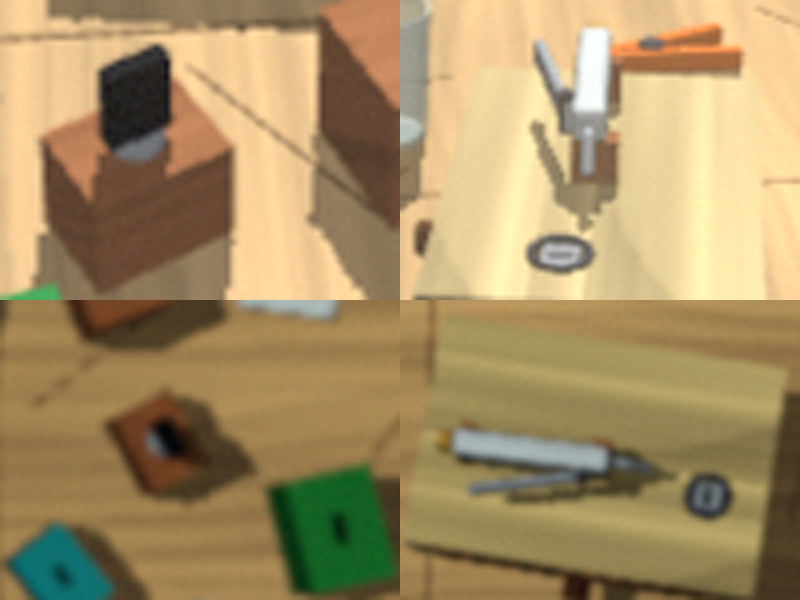

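The crop confirms it: the key's black bow stands out of the small red-brown block (side about 223,297 px; top about 343,217 px). The keyway slot is visible in the lock, and the gun's lever is on the -x side. Next I'll measure.

```bash
cat > m.py <<'E'
from h import *
import pickle
S=pickle.load(open('s0.pkl','rb')); a,b=S['side'],S['top']
K=4
def roi(s,x,y,w,h):
    return cv2.resize(s['img'][y:y+h,x:x+w],(w*K,h*K),interpolation=cv2.INTER_CUBIC)
def big(m):
    c,_=cv2.findContours(m.astype('uint8'),cv2.RETR_EXTERNAL,cv2.CHAIN_APPROX_NONE)
    return max(c,key=cv2.contourArea)
def px(p,x,y): return (np.array(p,float)+.5)/K-.5+[x,y]
def cen(c): M=cv2.moments(c); return M['m10']/M['m00'],M['m01']/M['m00']
def hsv(i): return cv2.cvtColor(i,cv2.COLOR_RGB2HSV).astype(int)
E
python3 - <<'E'
from m import *
# lock
L={}
for n,s,r,th in(('side',a,(230,200,34,26),105),('top',b,(262,188,26,24),75)):
    i=cv2.cvtColor(roi(s,*r),cv2.COLOR_RGB2GRAY); c=big(i<th)
    L[n]=px(cen(c),r[0],r[1]); print(n,L[n],cv2.boundingRect(c),np.percentile(i,[2,20,50,90]))
print('lock',tri(a,L['side'],b,L['top']),onz(a,L['side'],.1035),onz(b,L['top'],.1035))
# key bow black & block brown
for n,s,r in(('side',a,(200,282,50,54)),('top',b,(328,204,28,28))):
    i=roi(s,*r);h=hsv(i)
    k=big((h[...,2]<(60 if n=='side' else 30))); print(n,'bow',px(cv2.approxPolyDP(k,4,True)[:,0],r[0],r[1]).round(1).tolist(),px(cen(k),r[0],r[1]))
    print(np.percentile(h[...,2],[2,10,50,90]))
    m=(h[...,1]>120)&((h[...,0]<11)|(h[...,0]>170)); c=big(m); print('blk',px(cv2.approxPolyDP(cv2.convexHull(c),5,True)[:,0],r[0],r[1]).round(1).tolist())
# unit
r=(190,145,115,90)
h=hsv(roi(b,*r)); print('unit hsv',h[40,200],h[200,300],'table',h[10,20],h[340,10])
m=(h[...,0]>=19)&(h[...,0]<40)&(h[...,2]>60); m=cv2.morphologyEx(m.astype('uint8'),cv2.MORPH_OPEN,np.ones((7,7)))
c=big(m); print('unit',px(cv2.approxPolyDP(cv2.convexHull(c),8,True)[:,0],r[0],r[1]).round(1).tolist(),cv2.minAreaRect(c))
v=roi(b,*r).copy(); cv2.drawContours(v,[c],-1,(255,0,0),1); 
# gun: gray low sat bright
m=(h[...,1]<60)&(h[...,2]>70); c=big(m); print('gun top',px(cv2.approxPolyDP(cv2.convexHull(c),4,True)[:,0],r[0],r[1]).round(1).tolist())
cv2.drawContours(v,[c],-1,(0,0,255),1)
r=(230,150,50,60);w=roi(a,*r);h=hsv(w);m=(h[...,1]<60)&(h[...,2]>110);c=big(m);cv2.drawContours(w,[c],-1,(255,0,0),1)
print('gun side',px(cv2.approxPolyDP(c,5,True)[:,0],r[0],r[1]).round(1).tolist())
o=np.zeros((360,680,3),'uint8');o[:,:460]=v;o[:240,470:670]=w
cv2.imwrite('pics/m1.png',o[:,:,::-1])
E
```

```text
side [244.61018947 213.00527263] (27, 35, 68, 39) [ 72. 122. 144. 173.]
top [273.58668353 198.50623447] (22, 20, 52, 49) [ 42.  75.  92. 115.]
lock (array([ 0.54045315, -0.04963565,  0.09845291]), np.float64(0.0023597408467147716)) [ 0.53859501 -0.05794317  0.1035    ] [ 0.54101604 -0.04946198  0.1035    ]
side bow [[226.9, 286.9], [215.9, 292.1], [216.1, 304.9], [218.1, 307.9], [229.4, 301.6], [229.1, 289.6]] [222.61817908 297.18899132]
[ 24.  67. 126. 180.]
blk [[213.4, 320.9]]
top bow [[341.1, 214.4], [343.9, 220.6], [347.4, 219.9], [343.9, 214.4]] [344.06480952 217.469     ]
[ 16.  49.  86. 119.]
blk [[346.9, 217.9], [345.9, 221.4]]
unit hsv [ 19 130 120] [ 23 112  91] table [ 19 126 130] [ 19 130  47]
unit [[205.9, 152.9], [212.4, 151.6], [293.1, 165.1], [285.1, 223.4], [196.1, 210.6]] ((221.09539794921875, 172.63006591796875), (369.1188659667969, 246.3326416015625), 8.746161460876465)
gun top [[210.1, 182.4], [212.6, 181.6], [248.4, 186.6], [247.6, 191.9], [210.6, 188.4]]
gun side [[250.9, 156.4], [249.1, 159.1], [247.4, 176.9], [253.9, 179.9], [256.6, 176.6], [257.1, 158.1]]
```

View pics/m1.png

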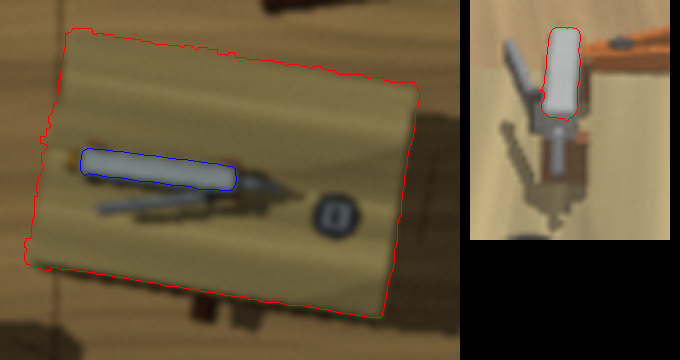

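The red contour traces the unit's top correctly and the blue one traces the gun handle. The side contour covers only the handle's top face. The block mask failed, so I'll redo it while computing positions.

```bash
python3 - <<'E'
from m import *
r=(190,145,115,90);h=hsv(roi(b,*r))
m=(h[...,0]>=19)&(h[...,0]<40)&(h[...,2]>60); m=cv2.morphologyEx(m.astype('uint8'),cv2.MORPH_OPEN,np.ones((7,7)))
c=big(m)[:,0]; P=np.array([onz(b,p,.1)[:2] for p in px(c,190,145)])*1000
R=cv2.minAreaRect(P.astype('float32')); print('unit mm',R)
# robust edge lines
C=np.array(R[0]);th=np.radians(R[2])
for k in range(4):
    u=np.array([np.cos(th+k*np.pi/2),np.sin(th+k*np.pi/2)]);v=np.array([-u[1],u[0]])
    q=(P-C)@np.c_[u,v]; hw=max(q[:,0]); e=P[(q[:,0]>hw-12)&(abs(q[:,1])<80)]
    vx,vy,x0,y0=cv2.fitLine(e.astype('float32'),cv2.DIST_HUBER,0,.01,.01).ravel(); n=np.array([-vy,vx]); n*=np.sign(n@u)
    print('edge ang',np.degrees(np.arctan2(n[1],n[0])).round(2),'off',(n@[x0,y0]).round(1),len(e))
m=(h[...,1]<60)&(h[...,2]>70); c=big(m)[:,0]; P=np.array([onz(b,p,.150)[:2] for p in px(c,190,145)])*1000
print('gun mm',cv2.minAreaRect(P.astype('float32')),cv2.boxPoints(cv2.minAreaRect(P.astype('float32'))).round(1).tolist(),cv2.fitLine(P.astype('float32'),cv2.DIST_L2,0,.01,.01).ravel())
r=(230,150,50,60);w=roi(a,*r);hh=hsv(w);c=big((hh[...,1]<60)&(hh[...,2]>110))[:,0];P=np.array([onz(a,p,.150)[:2] for p in px(c,230,150)])*1000
print('gun side mm',cv2.minAreaRect(P.astype('float32')),cv2.boxPoints(cv2.minAreaRect(P.astype('float32'))).round(1).tolist())
# block
for n,s,r in(('side',a,(200,282,50,60)),('top',b,(326,204,32,28))):
    i=roi(s,*r);h=hsv(i); print(n,[h[y,x].tolist() for y,x in((100,50),(100,100),(60,50),(50,60),(170,90))])
    m=(h[...,0]<14)&(h[...,1]>110)&(h[...,2]>30)|(h[...,2]<(60 if n=='side' else 30))
    c=big(cv2.morphologyEx(m.astype('uint8'),cv2.MORPH_OPEN,np.ones((5,5))));print(px(cv2.approxPolyDP(cv2.convexHull(c),3,True)[:,0],r[0],r[1]).round(1).tolist())
    v=i.copy();cv2.drawContours(v,[c],-1,(0,0,255),1)
    if n=='side': k=cv2.resize(v,None,fx=2,fy=2)
    else: t=cv2.resize(v,None,fx=3,fy=3,interpolation=cv2.INTER_CUBIC)
o=np.zeros((480,800,3),'uint8');o[:,:400]=k;o[:336,410:794]=t;cv2.imwrite('pics/m2.png',o[:,:,::-1])
E
```

```text
unit mm ((578.9486083984375, 48.448020935058594), (315.5098876953125, 212.8345947265625), 80.4563980102539)
edge ang 80.14 off 298.3 205
edge ang 170.47 off -460.9 188
edge ang -99.61 off 11.6 186
edge ang -9.41 off 666.3 200
gun mm ((573.8707275390625, 98.16213989257812), (129.6822967529297, 23.78628158569336), 82.61339569091797) [[553.7000122070312, 35.400001525878906], [577.2999877929688, 32.29999923706055], [594.0, 160.89999389648438], [570.4000244140625, 164.0]] [1.2777004e-01 9.9180382e-01 5.7420984e+02 9.8591553e+01]
gun side mm ((570.5044555664062, 89.39293670654297), (140.26417541503906, 24.673906326293945), 82.73172760009766) [[549.4000244140625, 21.399999618530273], [573.9000244140625, 18.299999237060547], [591.5999755859375, 157.39999389648438], [567.0999755859375, 160.5]]
side [[12, 138, 137], [105, 12, 86], [17, 98, 166], [17, 97, 145], [11, 129, 73]]
[[227.4, 287.1], [241.4, 306.1], [241.4, 323.4], [215.4, 335.6], [205.4, 321.6], [204.1, 304.9], [216.6, 291.4]]Traceback (most recent call last):
  File "<stdin>", line 19, in <module>
IndexError: index 170 is out of bounds for axis 0 with size 112
```

```bash
python3 - <<'E'
from m import *
for n,s,r in(('side',a,(200,282,50,60)),('top',b,(326,204,32,28))):
    i=roi(s,*r);h=hsv(i)
    m=(h[...,0]<14)&(h[...,1]>(110 if n=='side' else 140))&(h[...,2]>(30 if n=='side' else 50))|(h[...,2]<(60 if n=='side' else 22))
    c=big(cv2.morphologyEx(m.astype('uint8'),cv2.MORPH_OPEN,np.ones((5,5))));
    hull=px(cv2.approxPolyDP(cv2.convexHull(c),4,True)[:,0],r[0],r[1]);print(n,hull.round(1).tolist())
    for z in(0,.045): print(z,[(onz(s,p,z)[:2]*1000).round().tolist() for p in hull])
    v=i.copy();cv2.drawContours(v,[c],-1,(0,0,255),1)
    if n=='side': k=cv2.resize(v,None,fx=2,fy=2)
    else: t=cv2.resize(v,None,fx=3,fy=3,interpolation=cv2.INTER_CUBIC)
o=np.zeros((480,800,3),'uint8');o[:,:400]=k;o[:336,410:794]=np.clip(t*1.6,0,255);cv2.imwrite('pics/m2.png',o[:,:,::-1])
E
```

```text
side [[227.4, 287.1], [241.4, 306.1], [241.4, 323.4], [215.4, 335.6], [205.4, 321.6], [204.1, 304.9], [216.6, 291.4]]
0 [[490.0, -193.0], [516.0, -253.0], [513.0, -299.0], [462.0, -326.0], [443.0, -289.0], [440.0, -243.0], [467.0, -204.0]]
0.045 [[489.0, -243.0], [513.0, -299.0], [510.0, -342.0], [462.0, -367.0], [445.0, -332.0], [442.0, -289.0], [467.0, -254.0]]
top [[343.1, 208.9], [345.9, 211.4], [348.6, 223.9], [340.6, 227.9], [334.6, 219.6], [332.9, 213.9]]
0 [[515.0, -306.0], [506.0, -315.0], [460.0, -324.0], [446.0, -294.0], [476.0, -273.0], [497.0, -268.0]]
0.045 [[510.0, -296.0], [501.0, -306.0], [457.0, -314.0], [444.0, -285.0], [473.0, -265.0], [493.0, -260.0]]
```

View pics/m2.png

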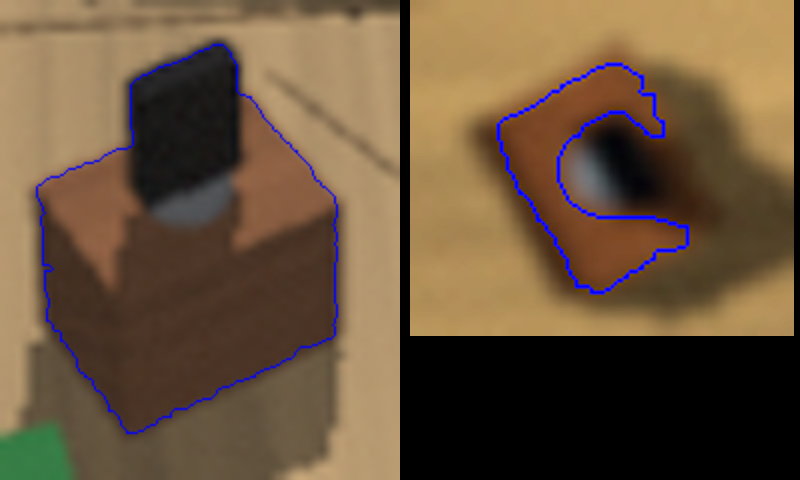

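Call:
{"op": "send_rows", "data": {"plan": [[[51.3,40,-2,0,0,80.5],[51.3,40,-2,0,0,80.5],[51.3,40,-2,0,0,80.5],[51.3,40,-2,0,0,80.5],[51.3,40,-2,0,0,80.5],[51.3,40,-2,0,0,80.5],[51.3,40,-2,0,0,80.5],[51.3,40,-2,0,0,80.5]]], "fingers": 1}}

```text
clock: 0.77
tool_pos: [0.3885, 0.3715, 0.2368]
orientation: [180.0, -0.0, -74.5]
force: [1.2, 0.6, -1.2]
opening: 0.0877
gripper_force: 0.0
```

```bash
cat > go.py <<'E'
from h import *
from scipy.spatial.transform import Rotation as Ro
def go(p,yaw,base=None):
    o=ctrl.get_obs(); R=Ro.from_euler('xyz',o['orientation'],degrees=True); T=Ro.from_euler('xyz',[180,0,yaw],degrees=True)
    d=R.inv().apply(np.array(p)-o['tool_pos'])*100; r=(R.inv()*T).as_rotvec(degrees=True)
    print('t%.2f'%o['clock'],'pos',(o['tool_pos']*1000).round(1),'rpy',o['orientation'].round(1),'F',o['force'].round(1),'M',o['moment'].round(2),'open %.1f gf %.1f'%(o['opening']*1000,o['gripper_force']),'q',o['joint_pos'].round(0)); print('move',d.round(2),r.round(1))
E
python3 -c "
from go import *
go([.571,.1135,.22],-97.4)"
```

```text
t0.77 pos [388.5 371.5 236.8] rpy [180.   -0.  -74.5] F [ 1.2  0.6 -1.2] M [ 0.15 -0.17 -0.  ] open 87.7 gf 0.0 q [ 65.   7. -16.  -0. -67. -49.]
move [ 29.73 -10.7    1.68] [ 0.  -0.  22.9]
```

Call:
{"op": "send_rows", "data": {"plan": [[[29.7,-10.7,1.7,0,0,22.9],[29.7,-10.7,1.7,0,0,22.9],[29.7,-10.7,1.7,0,0,22.9],[29.7,-10.7,1.7,0,0,22.9],[29.7,-10.7,1.7,0,0,22.9],[29.7,-10.7,1.7,0,0,22.9],[29.7,-10.7,1.7,0,0,22.9],[29.7,-10.7,1.7,0,0,22.9]]]}}

```text
clock: 1.43
tool_pos: [0.5731, 0.1136, 0.2191]
orientation: [180.0, -0.0, -97.2]
force: [-0.2, 1.1, 0.0]
opening: 0.0878
gripper_force: 0.0
```

Call:
{"op": "send_rows", "data": {"plan": [[[0,0,0,0,0,0],[0,0,0,0,0,0],[0,0,0,0,0,0]]]}}

```text
clock: 1.68
tool_pos: [0.5716, 0.1168, 0.2194]
orientation: [180.0, -0.0, -97.1]
force: [0.4, -0.1, 0.5]
opening: 0.0879
gripper_force: 0.0
```

```bash
python3 -c "
from go import *
go([.571,.1135,.125],-97.4)
a=snap('side');b=snap('top');P=ctrl.get_obs()['tool_pos']
import pickle;pickle.dump((a,b,P),open('s1.pkl','wb'))
i,j=proj(a,P).astype(int),proj(b,P).astype(int);print(proj(a,P),proj(b,P))
f=lambda s,c:cv2.resize(s['img'][c[1]-40:c[1]+40,c[0]-50:c[0]+50],(400,320),interpolation=cv2.INTER_CUBIC)
o=np.hstack([f(a,i),f(b,j)]);cv2.imwrite('pics/g1.png',np.clip(o[:,:,::-1]*1.3,0,255))"
```

```text
t1.68 pos [571.6 116.8 219.4] rpy [180.   -0.  -97.1] F [ 0.4 -0.1  0.5] M [ 0.09 -0.05  0.04] open 87.9 gf 0.0 q [ 31.  12. -12.  -0. -66. -38.]
move [0.33 0.01 9.44] [ 0.  -0.   0.3]
[251.91147532 138.22647479] [221.27089828 184.48286338][ WARN:0@2.405] global loadsave.cpp:1063 imwrite_ Unsupported depth image for selected encoder is fallbacked to CV_8U.
```

View pics/g1.png

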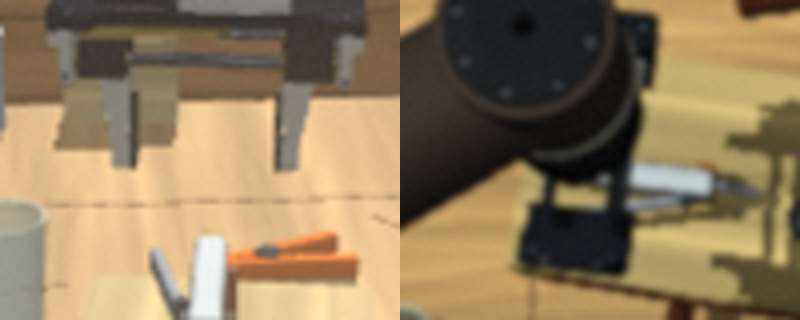

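Fingertip midpoint in the side view is (252.0,139.7) px, against a projected TCP of (251.9,138.2). So the side camera's columns (x) can be trusted, and the gun is about 2 mm further to -x than the top view said. Descending.

Call:
{"op": "send_rows", "data": {"plan": [[[0.5,-0.2,3.5,0,0,0.3],[0.5,-0.2,6.5,0,0,0.3],[0.5,-0.2,9.5,0,0,0.3],[0.5,-0.2,9.5,0,0,0.3],[0.5,-0.2,9.5,0,0,0.3]]]}}

```text
clock: 2.2
tool_pos: [0.5723, 0.1122, 0.1243]
orientation: [179.9, -0.1, -97.3]
force: [1.1, 0.4, 0.7]
opening: 0.0878
gripper_force: 0.0
```

Call:
{"op": "send_rows", "data": {"plan": [[[0,0,0,0,0,0],[0,0,0,0,0,0],[0,0,0,0,0,0],[0,0,0,0,0,0],[0,0,0,0,0,0],[0,0,0,0,0,0],[0,0,0,0,0,0],[0,0,0,0,0,0]]], "fingers": 0.3}}

```text
clock: 2.87
tool_pos: [0.5721, 0.1125, 0.125]
orientation: [179.9, 0.1, -97.4]
force: [-6.2, 6.5, 2.3]
opening: 0.0399
gripper_force: 3.9
```

```bash
python3 -c "
from go import *
go([.5695,.112,.124],-97.4)"
```

```text
t2.87 pos [572.1 112.5 125. ] rpy [ 1.799e+02  1.000e-01 -9.740e+01] F [-6.2  6.5  2.3] M [ 2.49  2.62 -0.1 ] open 39.9 gf 3.9 q [ 30.  17. -19.  -0. -54. -38.]
move [0.08 0.25 0.1 ] [ 0.1  0.1 -0. ]
```

Call:
{"op": "send_rows", "data": {"plan": [[[0,0.2,0,0,0,0],[0,0.2,0,0,0,0],[0,0.2,0,0,0,0],[0,0.2,0,0,0,0],[0,0.2,0,0,0,0],[0,0.2,0,0,0,0],[0,0.2,0,0,0,0],[0,0.2,0,0,0,0]]], "fingers": 0}}

```text
clock: 3.53
tool_pos: [0.5701, 0.1129, 0.125]
orientation: [179.9, 0.1, -97.4]
force: [-6.5, 6.5, 1.9]
opening: 0.0306
gripper_force: 29.9
```

Call:
{"op": "send_rows", "data": {"plan": [[[0,0,0,0,0,0],[0,0,0,0,0,0],[0,0,0,0,0,0],[0,0,0,0,0,0],[0,0,0,0,0,0],[0,0,0,0,0,0]]]}}

```text
clock: 4.03
tool_pos: [0.5701, 0.1129, 0.125]
orientation: [179.9, 0.1, -97.4]
force: [-6.8, 7.0, 1.9]
opening: 0.0307
gripper_force: 29.9
```

```bash
python3 -c "
from go import *
go([.5695,.112,.124],-97.4)"
```

```text
t4.03 pos [570.1 112.9 125. ] rpy [ 1.799e+02  1.000e-01 -9.740e+01] F [-6.8  7.   1.9] M [ 2.41  2.42 -0.1 ] open 30.7 gf 29.9 q [ 30.  17. -19.  -0. -54. -38.]
move [0.1  0.05 0.1 ] [ 0.1  0.1 -0. ]
```

Opening is 30.7 mm at 30 N, so the trigger is fully squeezed. Releasing, lifting, then going towards the key.

Call:
{"op": "send_rows", "data": {"plan": [[[0,0,0,0,0,0],[0,0,0,0,0,0],[0,0,0,0,0,0],[0,0,0,0,0,0],[0,0,0,0,0,0],[0,0,0,0,0,0],[0,0,0,0,0,0],[0,0,0,0,0,0]]], "fingers": 1}}

```text
clock: 4.7
tool_pos: [0.5723, 0.1123, 0.1252]
orientation: [-179.9, 0.1, -97.4]
force: [0.2, -0.2, -0.8]
opening: 0.0784
gripper_force: 0.0
```

Call:
{"op": "send_rows", "data": {"plan": [[[0,0,-4,0,0,0],[0,0,-8,0,0,0],[0,0,-12,0,0,0],[0,0,-12,0,0,0]]]}}

```text
clock: 5.03
tool_pos: [0.5759, 0.1131, 0.2542]
orientation: [-179.2, 0.3, -97.3]
force: [1.1, 0.6, 1.0]
opening: 0.0873
gripper_force: 0.0
```

Call:
{"op": "send_rows", "data": {"plan": [[[41.5,4,1,0,0,-125],[41.5,4,1,0,0,-125],[41.5,4,1,0,0,-125],[41.5,4,1,0,0,-125],[41.5,4,1,0,0,-125],[41.5,4,1,0,0,-125],[41.5,4,1,0,0,-125],[41.5,4,1,0,0,-125]]], "fingers": 0.45}}

```text
clock: 5.7
tool_pos: [0.5023, -0.1938, 0.2379]
orientation: [-179.9, -0.1, -43.5]
force: [1.2, 0.2, 0.1]
opening: 0.0421
gripper_force: 0.0
```

```bash
python3 -c "
from go import *
go([.477,-.293,.16],27.5)"
```

```text
t5.70 pos [ 502.3 -193.8  237.9] rpy [-1.799e+02 -1.000e-01 -4.350e+01] F [1.2 0.2 0.1] M [ 0.1  -0.15  0.05] open 42.1 gf 0.0 q [ -0.   7. -16.   0. -67.  47.]
move [4.97 8.96 7.79] [ -0.   -0.1 -71. ]
```

Call:
{"op": "send_rows", "data": {"plan": [[[5,9,6,0,0,-71],[5,9,6,0,0,-71],[5,9,6,0,0,-71],[5,9,6,0,0,-71],[5,9,6,0,0,-71],[5,9,6,0,0,-71],[5,9,6,0,0,-71],[5,9,6,0,0,-71]]]}}

```text
clock: 6.37
tool_pos: [0.4767, -0.2921, 0.1775]
orientation: [180.0, -0.1, 12.7]
force: [0.5, 1.2, 0.1]
opening: 0.0397
gripper_force: 0.0
```

Call:
{"op": "send_rows", "data": {"plan": [[[0,0,0,0,0,-14],[0,0,0,0,0,-14],[0,0,0,0,0,-14],[0,0,0,0,0,-14],[0,0,0,0,0,-14]]]}}

```text
clock: 6.78
tool_pos: [0.4764, -0.2918, 0.1775]
orientation: [180.0, -0.0, 26.1]
force: [-0.2, 0.3, 0.2]
opening: 0.0396
gripper_force: 0.0
```

```bash
python3 -c "
from go import *
go([.477,-.293,.053],27.5)
a=snap('side');b=snap('top');P=ctrl.get_obs()['tool_pos']
import pickle;pickle.dump((a,b,P),open('s2.pkl','wb'))
i,j=proj(a,P).astype(int),proj(b,P).astype(int);print(proj(a,P),proj(b,P),i,j)
f=lambda s,c:cv2.resize(s['img'][c[1]-20:c[1]+60,c[0]-40:c[0]+40],(400,400),interpolation=cv2.INTER_CUBIC)
o=np.hstack([f(a,i),f(b,j)]);cv2.imwrite('pics/g2.png',np.clip(o[:,:,::-1]*1.3,0,255).astype('uint8'))"
```

```text
t6.78 pos [ 476.4 -291.8  177.5] rpy [180.   -0.   26.1] F [-0.2  0.3  0.2] M [-0.06 -0.04 -0.04] open 39.6 gf 0.0 q [-11.  12. -18.   0. -60. 128.]
move [-1.000e-02  1.300e-01  1.245e+01] [ 0.  -0.  -1.4]
[220.1786705  248.75697384] [350.50052779 215.46690186] [220 248] [350 215]
```

View pics/g2.png

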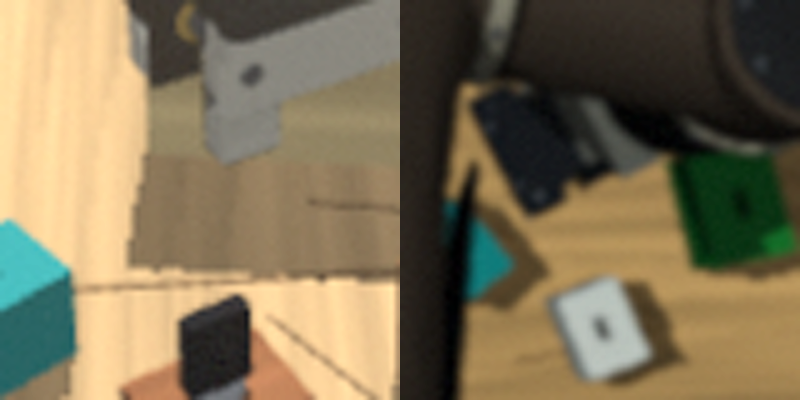

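The gripper is over the key (bow top at side px about 223,287) with the fingers either side of it. Descending and gripping.

Call:
{"op": "send_rows", "data": {"plan": [[[0,0.1,3.5,0,0,-1.4],[0,0.1,7,0,0,-1.4],[0,0.1,10,0,0,-1.4],[0,0.1,11.5,0,0,-1.4],[0,0.1,12.4,0,0,-1.4],[0,0.1,12.4,0,0,-1.4],[0,0.1,12.4,0,0,-1.4]]]}}

```text
clock: 7.47
tool_pos: [0.4769, -0.2928, 0.0537]
orientation: [180.0, 0.0, 27.7]
force: [1.0, -1.0, 0.1]
opening: 0.0394
gripper_force: 0.0
```

Call:
{"op": "send_rows", "data": {"plan": [[[0,0,0,0,0,0],[0,0,0,0,0,0],[0,0,0,0,0,0],[0,0,0,0,0,0],[0,0,0,0,0,0],[0,0,0,0,0,0],[0,0,0,0,0,0],[0,0,0,0,0,0]]], "fingers": 0}}

```text
clock: 8.13
tool_pos: [0.4768, -0.2927, 0.0539]
orientation: [180.0, -0.0, 27.8]
force: [-1.3, 1.5, 6.7]
opening: 0.0101
gripper_force: 30.0
```

```bash
python3 -c "
from go import *
go([.477,-.293,.053],27.5)"
```

```text
t8.13 pos [ 476.8 -292.7   53.9] rpy [180.   -0.   27.8] F [-1.3  1.5  6.7] M [ 0.43  0.29 -0.01] open 10.1 gf 30.0 q [-11.  20. -26.   0. -44. 129.]
move [0.01 0.04 0.09] [ 0.  -0.   0.3]
```

Call:
{"op": "send_rows", "data": {"plan": [[[0,0,-1,0,0,0],[0,0,-2.5,0,0,0],[0,0,-5,0,0,0],[0,0,-9,0,0,0],[0,0,-13,0,0,0],[0,0,-13,0,0,0]]]}}

```text
clock: 8.63
tool_pos: [0.4801, -0.2943, 0.1921]
orientation: [179.5, -0.4, 27.8]
force: [1.9, -0.5, 0.6]
opening: 0.0099
gripper_force: 30.0
```

Call:
{"op": "send_rows", "data": {"plan": [[[16.9,-18.5,0,0,0,37.4],[16.9,-18.5,0,0,0,37.4],[16.9,-18.5,0,0,0,37.4],[16.9,-18.5,0,0,0,37.4],[16.9,-18.5,0,0,0,37.4],[16.9,-18.5,0,0,0,37.4],[16.9,-18.5,0,0,0,37.4],[16.9,-18.5,0,0,0,37.4]]]}}

```text
clock: 9.3
tool_pos: [0.5409, -0.0464, 0.1838]
orientation: [-180.0, -0.0, -9.5]
force: [0.6, -1.0, -0.9]
opening: 0.0097
gripper_force: 30.0
```

Call:
{"op": "send_rows", "data": {"plan": [[[0,0,2.5,0,0,0],[0,0,3,0,0,0],[0,0,3,0,0,0],[0,0,3,0,0,0]]]}}

```text
clock: 9.63
tool_pos: [0.5396, -0.0508, 0.1535]
orientation: [180.0, 0.1, -9.7]
force: [1.0, -0.3, 0.1]
opening: 0.0098
gripper_force: 30.0
```

```bash
python3 -c "
from go import *
go([.540,-.051,.148],-9.6)
a=snap('side');b=snap('top');P=ctrl.get_obs()['tool_pos']
import pickle;pickle.dump((a,b,P),open('s3.pkl','wb'))
Q=P-[0,0,.0369];L=np.array([.540,-.051,.1])
for n,s in(('side',a),('top',b)): print(n,'tip',proj(s,Q),'lock',proj(s,L))
f=lambda s,x,y:cv2.resize(s['img'][y:y+50,x:x+50],(400,400),interpolation=cv2.INTER_CUBIC)
o=np.hstack([f(a,220,180),f(b,250,170)]);cv2.imwrite('pics/g3.png',np.clip(o[:,:,::-1]*1.3,0,255).astype('uint8'))"
```

```text
t9.63 pos [539.6 -50.8 153.5] rpy [ 1.8e+02  1.0e-01 -9.7e+00] F [ 1.  -0.3  0.1] M [-0.05 -0.06  0.  ] open 9.8 gf 30.0 q [ 15.  12. -22.   0. -56.  65.]
move [0.04 0.01 0.55] [ 0.   0.1 -0.1]
side tip [245.11109306 206.30346155] lock [244.9616795  212.68966916]
top tip [274.0964999  198.19877698] lock [274.00540325 198.927683  ]
```

View pics/g3.png

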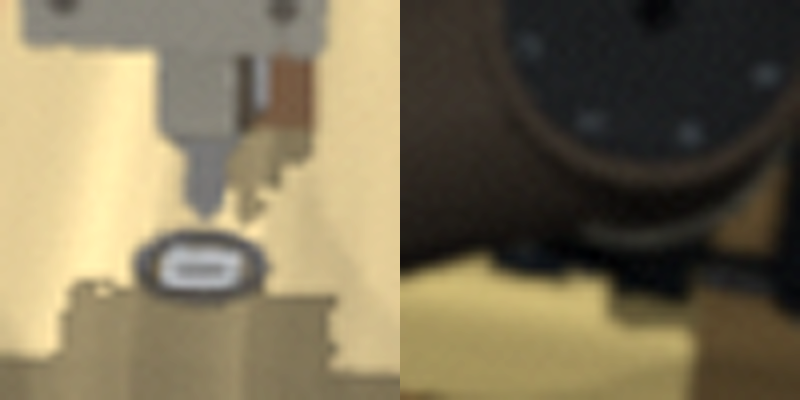

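The side view shows the key tip at (245.3,206.4) px, and the projected tip is (245.1,206.3). So the side camera agrees with the arm here, and the key is held centred. The slot is at about (244.6,213.1) px; I'll refine that.

```bash
python3 - <<'E'
from m import *
x,y,w,hh=230,203,30,20
for im in (a,pickle.load(open('s3.pkl','rb'))[0]):
    g=cv2.cvtColor(roi(im,x,y,w,hh),cv2.COLOR_RGB2GRAY)
    k=big(g<105); bx=cv2.boundingRect(k); p=px([bx[0]+bx[2]/2-.5,bx[1]+bx[3]/2-.5],x,y); print('rim box',px(bx[:2],x,y),bx[2]/K,bx[3]/K)
    top=px([bx[0]+bx[2]/2-.5,bx[1]-.5],x,y); print('rim far edge -> centre y',onz(im,top,.1035)[:2]*1000)
    # slot stripe: dark inside bright plug face
    cx,cy=((244.6-x)*K+1.5,(213.0-y)*K+1.5); sub=g[int(cy)-11:int(cy)+12,int(cx)-18:int(cx)+19].astype(float)
    W=np.clip(sub[4:-5,4:-4].max()-25-sub,0,None); W[:5]=0;W[-5:]=0;W[:,:5]=0;W[:,-5:]=0
    yy,xx=np.mgrid[:sub.shape[0],:sub.shape[1]]
    q=px([(W*xx).sum()/W.sum()+int(cx)-18,(W*yy).sum()/W.sum()+int(cy)-11],x,y); print('slot',q,onz(im,q,.1)*1000)
    print(sub[:,18].astype(int).tolist())
    print(sub[11,:].astype(int).tolist())
E
```

```text
rim box [236.375 208.375] 17.0 9.75
rim far edge -> centre y [540.66268296 -36.57385054]
slot [244.60635593 213.27810734] [538.95103573 -53.55028673 100.        ]
[84, 94, 103, 113, 122, 129, 133, 133, 130, 122, 113, 105, 101, 101, 105, 110, 117, 125, 133, 138, 135, 129, 119]
[116, 124, 128, 130, 129, 127, 123, 119, 114, 110, 108, 107, 107, 106, 105, 105, 104, 104, 105, 105, 105, 105, 106, 105, 105, 106, 105, 106, 107, 111, 116, 121, 125, 128, 129, 128, 126]
rim box [233.875 208.375] 25.75 14.25
rim far edge -> centre y [545.12761408 -36.92312916]
slot [244.68855607 213.24596774] [539.15577073 -53.42291205 100.        ]
[87, 97, 108, 119, 129, 135, 139, 139, 135, 127, 117, 109, 105, 106, 111, 116, 122, 130, 136, 137, 129, 113, 95]
[120, 130, 135, 137, 136, 134, 130, 126, 120, 116, 113, 112, 111, 110, 109, 109, 109, 109, 109, 109, 109, 108, 108, 108, 108, 108, 108, 109, 111, 115, 121, 126, 131, 134, 136, 135, 132]
```

Call:
{"op": "send_rows", "data": {"plan": [[[0,0.23,0,0,0,0],[0,0.23,0.8,0,0,0],[0,0.23,1.4,0,0,0],[0,0.23,1.8,0,0,0],[0,0.23,2.0,0,0,0],[0,0.23,2.2,0,0,0],[0,0.23,2.2,0,0,0],[0,0.23,2.2,0,0,0]]]}}

```text
clock: 10.4
tool_pos: [0.5395, -0.0522, 0.1311]
orientation: [-180.0, 0.0, -9.7]
force: [1.1, 2.0, -1.8]
opening: 0.0098
gripper_force: 30.0
```

```bash
python3 -c "
from go import *
go([.539,-.053,.125],-9.6)"
```

```text
t10.40 pos [539.5 -52.2 131.1] rpy [-180.     0.    -9.7] F [ 1.1  2.  -1.8] M [ 0.7  -0.1   0.01] open 9.8 gf 30.0 q [ 15.  13. -24.  -0. -53.  65.]
move [-0.04  0.08  0.61] [-0.   0.  -0.1]
```

The tip is about 6 mm inside the slot with little force. Pressing on, easing slightly to +y.

Call:
{"op": "send_rows", "data": {"plan": [[[0,-0.05,0.3,0,0,0],[0,-0.05,0.6,0,0,0],[0,-0.05,0.8,0,0,0],[0,-0.05,1.0,0,0,0],[0,-0.05,1.2,0,0,0],[0,-0.05,1.2,0,0,0]]]}}

```text
clock: 10.9
tool_pos: [0.5393, -0.0516, 0.1205]
orientation: [-180.0, -0.0, -9.6]
force: [-5.3, 4.4, 7.3]
opening: 0.0097
gripper_force: 30.0
```

```bash
python3 -c "
from go import *
go([.539,-.053,.109],-9.6)"
```

```text
t10.90 pos [539.3 -51.6 120.5] rpy [-180.    -0.    -9.6] F [-5.3  4.4  7.3] M [1.86 2.1  0.05] open 9.7 gf 30.0 q [ 15.  14. -24.  -0. -52.  65.]
move [-0.01  0.14  1.15] [-0. -0. -0.]
```

Call:
{"op": "send_rows", "data": {"plan": [[[0,-0.1,0.3,0,0,0],[0,-0.1,0.5,0,1.5,0],[0,-0.1,0.7,0,-1.5,0],[0,-0.1,0.9,0,1.5,0],[0,-0.1,1.1,0,-1.5,0],[0,-0.1,1.2,0,0,0],[0,-0.1,1.2,0,0,0]]]}}

```text
clock: 11.48
tool_pos: [0.5389, -0.0513, 0.1081]
orientation: [180.0, 0.0, -9.7]
force: [-5.3, 0.8, 9.9]
opening: 0.0099
gripper_force: 30.0
```

```bash
python3 -c "
from go import *
go([.539,-.053,.109],-9.6)"
```

```text
t11.48 pos [538.9 -51.3 108.1] rpy [180.    0.   -9.7] F [-5.3  0.8  9.9] M [0.42 2.26 0.01] open 9.9 gf 30.0 q [ 15.  14. -25.   0. -50.  65.]
move [ 0.04  0.16 -0.09] [ 0.   0.  -0.1]
```

Call:
{"op": "send_rows", "data": {"plan": [[[0,0,0.2,0,1.5,0],[0,0,0.3,0,-1.5,0],[0,0,0.4,0,0,0],[0,0,0.4,0,0,0]]]}}

```text
clock: 11.82
tool_pos: [0.5413, -0.0517, 0.1068]
orientation: [180.0, -0.3, -9.6]
force: [-6.7, -0.7, 25.3]
opening: 0.0099
gripper_force: 30.0
```

```bash
python3 -c "
from go import *
go([.539,-.053,.109],-9.6)
a=snap('side');b=snap('top')
cv2.imwrite('pics/g4.png',cv2.resize(a['img'][170:230,210:290,::-1],(800,600),interpolation=cv2.INTER_CUBIC))"
```

```text
t11.82 pos [541.3 -51.7 106.8] rpy [180.   -0.3  -9.6] F [-6.7 -0.7 25.3] M [-0.39  2.43  0.05] open 9.9 gf 30.0 q [ 15.  14. -25.   0. -50.  65.]
move [-0.21  0.17 -0.22] [ 0.  -0.3  0. ]
```

View pics/g4.png

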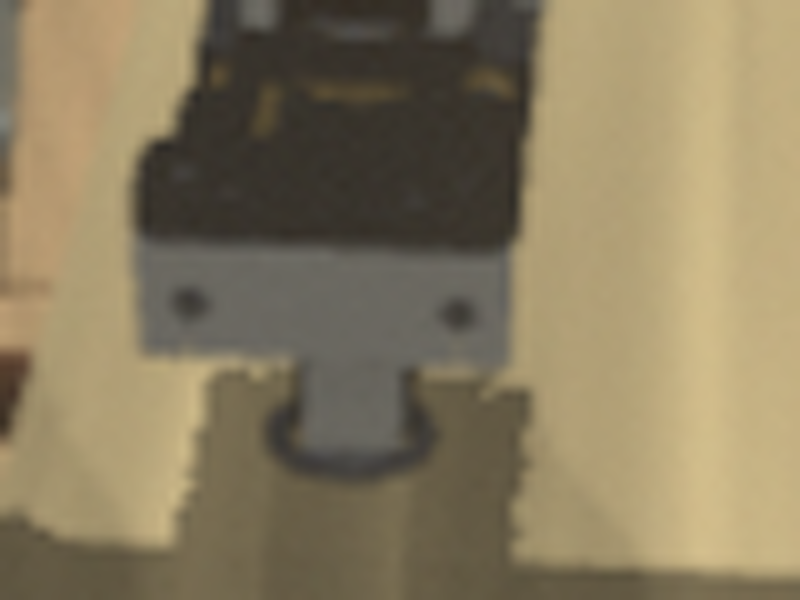

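Call:
{"op": "send_rows", "data": {"plan": [[[-0.1,0,0.2,0,1.5,0],[-0.1,0,0.2,0,-1.5,0],[-0.1,0,0.3,0,1.5,0],[-0.1,0,0.3,0,-1.5,0],[-0.1,0,0.3,0,0,0],[-0.1,0,0.3,0,0,0]]]}}

```text
clock: 12.42
tool_pos: [0.5414, -0.0514, 0.1042]
orientation: [180.0, -0.4, -9.6]
force: [-4.6, -1.9, 23.9]
opening: 0.0095
gripper_force: 35.5
```

```bash
python3 -c "
from go import *
go([.539,-.053,.109],-9.6)"
```

```text
t12.42 pos [541.4 -51.4 104.2] rpy [180.   -0.4  -9.6] F [-4.6 -1.9 23.9] M [-0.64  1.5   0.01] open 9.5 gf 35.5 q [ 15.  15. -26.   0. -49.  65.]
move [-0.21  0.19 -0.48] [ 0.  -0.4  0. ]
```

TCP is at 104.2 mm, so the fingertips are down at the seated flange's top (104 mm): the key is home. I'll ease the push and start turning clockwise.

Call:
{"op": "send_rows", "data": {"plan": [[[-0.1,0,-0.2,0,0.3,0],[-0.1,0,-0.2,0,0.3,5],[-0.1,0,-0.2,0,0.3,10],[-0.1,0,-0.2,0,0.3,15],[-0.1,0,-0.2,0,0.3,20],[-0.1,0,-0.2,0,0.3,25],[-0.1,0,-0.2,0,0.3,30],[-0.1,0,-0.2,0,0.3,30]]]}}

```text
clock: 13.08
tool_pos: [0.5404, -0.0516, 0.1044]
orientation: [-179.8, -0.6, -39.9]
force: [2.3, -4.7, 9.8]
opening: 0.0099
gripper_force: 34.8
```

```bash
python3 -c "
from go import *
go([.539,-.0515,.104],-9.6)"
```

```text
t13.08 pos [540.4 -51.6 104.4] rpy [-179.8   -0.6  -39.9] F [ 2.3 -4.7  9.8] M [-2.   -0.94  0.03] open 9.9 gf 34.8 q [ 16.  14. -26.   0. -49.  34.]
move [-0.11  0.08  0.03] [ -0.   -0.6 -30.3]
```

Call:
{"op": "send_rows", "data": {"plan": [[[0,0,0,0,0,5],[0,0,0,0,0,10],[0,0,0,0,0,15],[0,0,0,0,0,20],[0,0,0,0,0,25],[0,0,0,0,0,30],[0,0,0,0,0,35],[0,0,0,0,0,35]]]}}

```text
clock: 13.75
tool_pos: [0.5397, -0.0519, 0.1043]
orientation: [-179.6, -0.4, -74.9]
force: [0.0, -5.7, 11.3]
opening: 0.0098
gripper_force: 34.8
```

```bash
python3 -c "
from go import *
go([.539,-.0515,.104],-9.6)"
```

```text
t13.75 pos [539.7 -51.9 104.3] rpy [-179.6   -0.4  -74.9] F [ 0.  -5.7 11.3] M [-2.39 -0.12  0.04] open 9.8 gf 34.8 q [ 15.  14. -26.   0. -49.  -1.]
move [-0.06  0.06  0.03] [ -0.2  -0.5 -65.3]
```

Call:
{"op": "send_rows", "data": {"plan": [[[0,0,0,0,0,5],[0,0,0,0,0,10],[0,0,0,0,0,15],[0,0,0,0,0,20],[0,0,0,0,0,25],[0,0,0,0,0,30],[0,0,0,0,0,34],[0,0,0,0,0,34]]]}}

```text
clock: 14.42
tool_pos: [0.539, -0.0518, 0.1043]
orientation: [-179.5, -0.1, -108.8]
force: [-2.4, -5.2, 14.7]
opening: 0.0098
gripper_force: 34.8
```

Call:
{"op": "send_rows", "data": {"plan": [[[0,0,0,0,0,1],[0,0,0,0,0,2],[0,0,0,0,0,2]]]}}

```text
clock: 14.67
tool_pos: [0.539, -0.0518, 0.1043]
orientation: [-179.5, -0.1, -110.6]
force: [-2.5, -4.9, 14.2]
opening: 0.0094
gripper_force: 34.8
```

```bash
python3 -c "
from go import *
go([.539,-.0515,.104],-9.6)
a=snap('side')
cv2.imwrite('pics/g5.png',cv2.resize(a['img'][170:230,210:290,::-1],(800,600),interpolation=cv2.INTER_CUBIC))"
```

```text
t14.67 pos [539.  -51.8 104.3] rpy [-1.795e+02 -1.000e-01 -1.106e+02] F [-2.5 -4.9 14.2] M [-1.76  0.84  0.12] open 9.4 gf 34.8 q [ 16.  14. -26.   0. -49. -36.]
move [-0.03  0.01  0.03] [  -0.3   -0.5 -101. ]
```

View pics/g5.png

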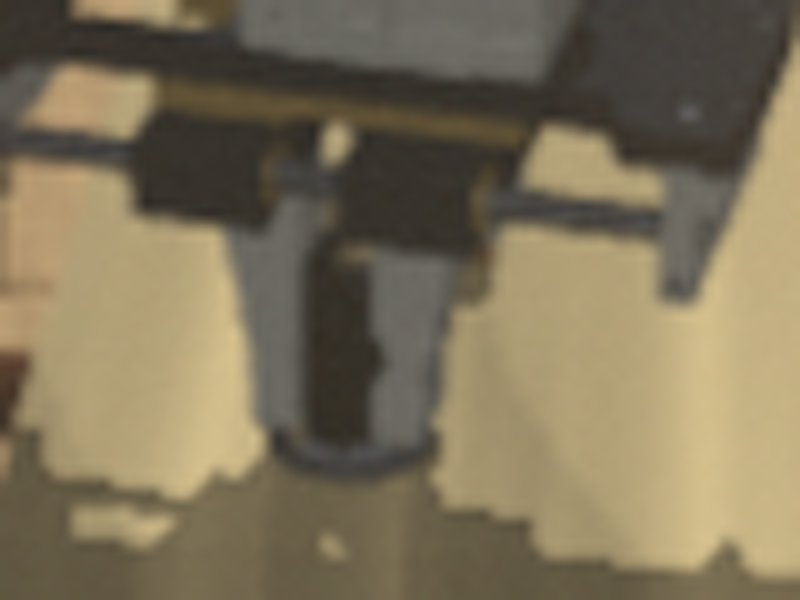

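The bow is fully down inside the rim and edge-on to the camera. The moment, 0.12 N m, matches the spring at a quarter turn. Adding a few degrees of margin towards the stop.

Call:
{"op": "send_rows", "data": {"plan": [[[0,0,0,0,0,1],[0,0,0,0,0,2],[0,0,0,0,0,2],[0,0,0,0,0,2],[0,0,0,0,0,2],[0,0,0,0,0,2]]]}}

```text
clock: 15.22
tool_pos: [0.5389, -0.0518, 0.1043]
orientation: [-179.5, -0.1, -112.6]
force: [-2.4, -3.8, 13.7]
opening: 0.0097
gripper_force: 34.9
```

```bash
python3 -c "
from go import *
go([.539,-.0515,.104],-9.6)"
```

```text
t15.22 pos [538.9 -51.8 104.3] rpy [-1.795e+02 -1.000e-01 -1.126e+02] F [-2.4 -3.8 13.7] M [-1.63  1.04  0.1 ] open 9.7 gf 34.9 q [ 16.  14. -26.   0. -49. -38.]
move [-0.03  0.    0.03] [  -0.3   -0.5 -103. ]
```

Call:
{"op": "send_rows", "data": {"plan": [[[0,0,0,0,0,1],[0,0,0,0,0,2],[0,0,0,0,0,3],[0,0,0,0,0,3],[0,0,0,0,0,3],[0,0,0,0,0,3]]]}}

```text
clock: 15.72
tool_pos: [0.5389, -0.0518, 0.1043]
orientation: [-179.5, -0.0, -115.6]
force: [-3.6, -3.8, 15.1]
opening: 0.0099
gripper_force: 34.9
```

```bash
python3 -c "
from go import *
go([.539,-.0515,.104],-9.6)"
```

```text
t15.72 pos [538.9 -51.8 104.3] rpy [-179.5   -0.  -115.6] F [-3.6 -3.8 15.1] M [-1.44  1.11  0.28] open 9.9 gf 34.9 q [ 16.  14. -26.   0. -49. -41.]
move [-0.03 -0.    0.03] [  -0.3   -0.5 -106. ]
```

The moment rose from 0.10 to 0.28 N m, so the plug is now against its stop, past a quarter turn. The key is home, gripped at 35 N and held under a light push. Handing in.

```bash
python3 -c "
from plant import ctrl
print(ctrl.close_job())"
```

```text
the job is handed in; nothing more can be done
None
```

The job is handed in, with no verdict returned: I squeezed the trigger fully and let it go, pushed the key home in the lock, and turned it clockwise to the stop (just past a quarter turn), where the arm still grips and holds it.

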